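Tighten the loose winged nut of the slicing fence

ROBOT

A 7-joint arm with a two-finger parallel gripper is mounted at the origin on a cart in front of the work surface, level with it; the furniture and walls round the work are solid. World frame = base frame: x ahead of the robot, y to its left, z up, the work surface at z = 0. Lengths are in mm, angles in rad, forces in N, time in s.
With the tool pointing down it reaches from about 400 to 925 mm from the base axis. Payload 4.1 kg.
Tool frame: the origin (TCP) lies on the centre line of the jaws, within the pads' length; the fingertips stand 17 mm ahead of it and the grasp point (between the pads) lies 2 mm behind it; z points along the fingers, y is the line along which they close (so a half turn about z gives the same grasp; the last joint's range is limited). The gripper opens to 85 mm and grips with 20 to 120 N. Pads are 22 mm wide; open, the fingers measure 114 mm over their backs; the gripper's body (76 mm by 85 mm) begins 54 mm behind the grasp point. The pads swing forward as they close: fully open they stand 13 mm farther back than shut.
Start: joints at [1.111, 0.398, 0.045, 1.537, -0.019, 1.207, -0.051], TCP at [229.502, -608.169, 248.347] pointing down, gripper open.
Joint ranges: [-2.82, 2.82], [-0.49, 2.23], [-1.37, 1.46], [0, 2.46], [-1.36, 4.5], [0.23, 2], [-2.94, 2.94]. Speed limits (rad/s): [2.57, 2.57, 3.14, 3.14, 3.14, 3.14, 3.14].

INTERFACE

Orientations are given as [roll, pitch, yaw] about the fixed x, y, z axes, in that order (R = Rz(yaw) Ry(pitch) Rx(roll)).
In Python, from plant import telemetry, viewer, manip gives the robot as it stands. The module is installed in compiled form; this text tells all that it offers.
- The arm moves only by the shell command python3 -m pendant 'ROWS' [OPENING]. ROWS is a JSON object of lists of equal length, an entry for each row: "dp": the shift along the world's x, y, z in m, a list of three; "dr": the turn, a rotation vector about the world's x, y, z in rad, a list of three. A call has 1 to 20 rows; each row shifts and turns the commanded pose from where the row before left it; what a row does not reach is not made up. A row lasts 1/12 s, in which the tool goes at most 41.7 mm and 7.16 degrees, less where a joint would pass 70% of its speed; a pose out of reach is approached as far as the arm can. A call is refused whole if a number of a shift passes 0.0417 or a number of a turn 0.125, either way. A call with a gripper value outside its range is refused whole. OPENING is the opening, from -1 (shut) to 1 (fully open), set as the call begins (- or left out, the last holds). The fingers move at their own pace and stop on an object; the grip force is fixed at half the most. Time passes only in rows, so rows that do not move let the fingers close. It gives the time, the measured TCP pose, the force, the opening and the grip force at its end, in the units of the state.
- telemetry.state(): the state, without advancing time (a new reading comes with each control period).
- viewer.camera(name): name is "side" or "top"; returns the picture (420x560x3 uint8, red, green, blue); there is no depth.
- viewer.camera_params(name): a dict with "K" (3x3 intrinsics, pixels), "D" ([k1, k2, p1, p2, k3] as OpenCV has them; the pictures are not rectified), "R" (3x3) and "t" (3): a world point X has camera coordinates R X + t. Camera axes: x right, y down, z forward; pixel columns grow to the right and rows downward; lengths in mm; the calibration is good to about 2 mm. A picture is of the moment at which its call begins. camera_params takes no time and is no camera call.
- manip.job_done(): hands the job in; it is judged then, once.
Trained networks look in the newest picture that a camera, given by its name, has taken for a name from the list of things; names that differ only in an ending like _2 or _b are one class to them, and where a whole thing is asked for, a point or a joint stands for the part that bears it (a point fixed in the world has none). Each returns a list of dicts, best first, with "conf" (0 to 1); they miss things now and then, are a little off and sometimes report something else, mostly with a low value. They report only what shows in the picture. A call takes as long as a camera call.
- viewer.masks_of(thing, camera): "mask" (420x560 bool, what is visible of it) and "extent" ([centre column, centre row, width, height] in pixels, round what is visible of it).
- viewer.landmark_of(thing, camera): "centre" ([column, row] in pixels: a listed point, or the origin of a listed thing).
The state is a dict: "time": time; "joints": joint angles; "dq": joint speeds; "effort": joint torques, N m; "tool_pos": TCP position; "orientation": TCP orientation; "ft_force": force on the tool from outside, world axes, zero at the start; "torque": the same for the moment, N m; "opening": opening from 0.0 (shut) to 1.0 (fully open); "gripper_force": force on a finger pad.
Only numpy, scipy, OpenCV 4.12 (cv2) and the standard library are available. Lean on these libraries where they do the work, as an engineer would, in place of code of your own. Each camera call takes 0.05 s, during which the arm holds its last target. There are 200 camera calls.

TASK

One of the two three-winged nuts that hold the slicing fence on the chopping board has been backed off and stands up off the metal. Push its wings round clockwise with the fingertips, one wing at a time and stroke after stroke, until it sits down on the foot plate and will turn no further. Do not pinch or grip the nut, leave the other, tight nut tight, and leave the things standing about where they are.

Things in the scene. Friction and masses are not known exactly. Their poses are not given: they have to be found in the camera images.
- board: wooden chopping board 230x340x22 mm, fixed to the worktop (z 0); origin at the centre of its underside, x away from the robot (yaw within 0.3 rad), y to the left, z up. A fixed aluminium slicing fence is mounted on it
- fence: the fixed 300 mm long fence; same origin and axes as the board. Foot plate, top at z 28 mm, from x -76 to +23 mm; upright sheet, near face at x +20 mm; hand guard: a flat lip folded toward the robot, z 74 to 78 mm, free edge at x -10 mm. It covers the rear of the nuts, so fingers from above reach the wings only from the front and sides: several strokes are needed
- loose_stud: fixed upright threaded stud, 10 mm thick, 44 mm tall, that carries the loose nut; origin at its foot on the foot plate (board z 28 mm), at board x -30 mm and y +85 or -85 mm: which of the two varies. The guard's free edge is 20 mm behind its axis
- loose_nut (a joint): turn of the loose nut on its stud in rad, growing clockwise seen from above (tightening), 0 to 6.0; at 6.0 it sits on the foot plate and stops hard. Starts at 0.3 to 2.2. It sinks 12 mm per turn (1.91 mm per rad), turns against a friction of about 0.05 N m and stays where it is left
- loose_nut_axis (a point): point on the loose nut's axis at its underside, board z 28 mm when tight, up to 11 mm higher when loose. The nut: steel, flange 30 mm across, 4 mm thick; hub 19 mm thick, 26 mm tall; three upright flat wings 120 degrees apart, 6 mm thick, reaching from the hub to 38 mm from the axis, from 6 to 26 mm above this point
- tight_nut (a joint): the same for the other, identical nut: it is tight, at 5.95 to 6.0, and must stay so
- tight_nut_axis (a point): the same point on the axis of the tight nut (at board z 28 mm)
- loose_wing_1: wing 1 of the loose nut with its trailing face (the face to push). Origin at the wing's centre, 23.5 mm from the nut's axis and 16 mm above its underside; x points outward from the axis, z up, y counter-clockwise seen from above: push on the +y face, toward -y, to tighten
- loose_wing_2: wing 2 of the loose nut with its trailing face (the face to push). Origin at the wing's centre, 23.5 mm from the nut's axis and 16 mm above its underside; x points outward from the axis, z up, y counter-clockwise seen from above: push on the +y face, toward -y, to tighten
- loose_wing_3: wing 3 of the loose nut with its trailing face (the face to push). Origin at the wing's centre, 23.5 mm from the nut's axis and 16 mm above its underside; x points outward from the axis, z up, y counter-clockwise seen from above: push on the +y face, toward -y, to tighten
- loose_lead_1: the other (leading, -y) face of wing 1, same origin and axes
- loose_lead_2: the other (leading, -y) face of wing 2, same origin and axes
- loose_lead_3: the other (leading, -y) face of wing 3, same origin and axes
- garlic_bulb: garlic bulb, about 60 mm across, loose on the far half of the board, behind the fence; origin at the centre of its underside. Not part of the work
- salt: glass salt shaker, 44 mm across, 90 mm tall, loose on the far half of the board; origin at the centre of its underside
- fish_tin: flat oblong fish tin, 63x105x29 mm, loose on the far half of the board; origin at the centre of its underside
- mug: two-tone mug, 78x116x101 mm, loose, on the worktop left of the board; origin at the centre of its underside
- food_tin: food tin, 75 mm across, 110 mm tall, loose, on the worktop left of the board; origin at the centre of its underside
- honey: honey jar, 71 mm across, 110 mm tall, loose, right of the board; origin at the centre of its underside
- spice: spice jar, 41 mm across, 105 mm tall, loose, right of the board; origin at the centre of its underside

How it is judged:
By the outcome, as a careful person would: the job done as asked, in the order asked, and still so for the second after the job is handed in, with the robot touching nothing.
It also fails if it takes over 64 s, if anything falls off the work surface, if the arm or the gripper's body presses on something with over 40 N, if the wrist force passes 120 N, or if a joint passes its speed limit or range.

## Working session

There is one attempt and no reset: what is moved stays moved. The work goes in short steps, Python scripts to look and compute and a shell command to move; the robot and the scene stay as the last step left them, time stands still between calls to the robot, and variables do not carry over. Pictures are saved under pics/ and viewed, at most 10 in all, crops included, and the job is handed in when it is done.

```bash
mkdir -p pics; python3 - <<'E'
from plant import telemetry, viewer
import cv2, numpy as np, json
s=telemetry.state(); print({k:np.round(s[k],3).tolist() for k in ('time','tool_pos','orientation','opening','ft_force')})
for c in('top','side'):
    im=viewer.camera(c); cv2.imwrite(f'pics/{c}0.png',im[:,:,::-1])
    p=viewer.camera_params(c); print(c,np.round(p['K'],1).tolist(),np.round(p['R'],3).tolist(),np.round(p['t'],1).tolist())
    for n in('board','fence','loose_stud','loose_nut_axis','tight_nut_axis','loose_wing_1','loose_lead_1'):
        print(n,[(np.round(d['centre'],1).tolist(),round(d['conf'],2)) for d in viewer.landmark_of(n,c)[:6]])
E
```

```text
{'time': 0.0, 'tool_pos': [229.287, -607.566, 247.252], 'orientation': [-3.14, 0.0, 0.361], 'opening': 0.996, 'ft_force': [0.195, -0.629, -0.333]}
top [[485.5, 0.0, 278.0], [0.0, 485.5, 220.2], [0.0, 0.0, 1.0]] [[-0.007, -1.0, -0.004], [-0.994, 0.008, -0.107], [0.107, 0.003, -0.994]] [100.9, 543.9, 1239.5]
board [([282.0, 231.2], 0.93), ([411.7, 222.9], 0.67)]
fence [([285.5, 225.4], 0.62), ([133.5, 203.7], 0.38), ([281.0, 226.2], 0.19)]
loose_stud [([250.3, 236.9], 0.58), ([253.5, 246.6], 0.24)]
loose_nut_axis [([250.1, 236.7], 0.69)]
tight_nut_axis [([316.6, 242.4], 0.47)]
loose_wing_1 [([239.9, 234.9], 0.5), ([254.2, 229.6], 0.42)]
loose_lead_1 [([255.2, 234.6], 0.35)]
side [[409.9, 0.0, 282.8], [0.0, 409.9, 205.2], [0.0, 0.0, 1.0]] [[0.977, -0.213, 0.022], [-0.123, -0.643, -0.756], [0.176, 0.735, -0.654]] [-522.6, 179.4, 922.1]
board [([272.5, 228.9], 0.82)]
fence [([272.9, 227.2], 0.83), ([271.6, 144.4], 0.36)]
loose_stud [([256.9, 198.2], 0.65)]
loose_nut_axis [([260.7, 198.5], 0.66)]
tight_nut_axis [([269.3, 244.6], 0.76), ([257.5, 200.8], 0.38)]
loose_wing_1 [([311.1, 347.9], 0.57), ([265.0, 198.1], 0.5), ([247.4, 197.2], 0.44)]
loose_lead_1 []
```

View pics/top0.png

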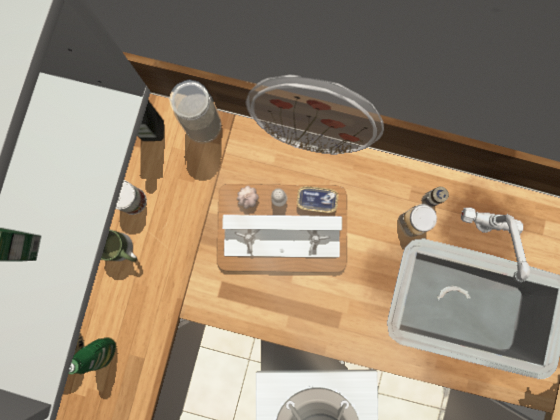

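View pics/side0.png

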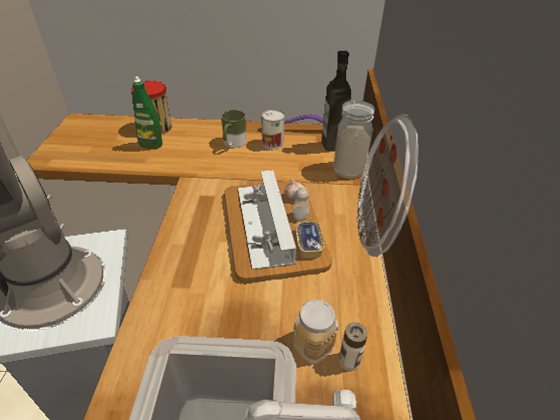

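The pictures show the board at about (282,228) in the top view. The nuts are at (250,238) on the left and (317,240) on the right, and the left one is reported as loose. Next I'll triangulate and enlarge.

```bash
cat > h.py <<'E'
import numpy as np, cv2
from scipy.optimize import least_squares
from plant import viewer, telemetry
P={c:viewer.camera_params(c) for c in('top','side')}
def proj(c,X):
    p=P[c]; X=np.atleast_2d(np.asarray(X,float))
    return cv2.projectPoints(X,cv2.Rodrigues(np.array(p['R'],float))[0],np.array(p['t'],float),np.array(p['K'],float),np.array(p['D'],float))[0][:,0]
def tri(a,b): return least_squares(lambda X:np.r_[proj('top',X)[0]-a,proj('side',X)[0]-b],[550,0,40],x_scale=100).x
def plane(c,uv,z):
    return least_squares(lambda q:proj(c,[q[0],q[1],z])[0]-uv,[550,0],x_scale=100).x
def b2w(o,yaw,v): 
    v=np.atleast_2d(v);c,s=np.cos(yaw),np.sin(yaw); return np.c_[o[0]+c*v[:,0]-s*v[:,1],o[1]+s*v[:,0]+c*v[:,1],v[:,2]]
def crop(c,im,ctr,w,k):
    x,y=int(ctr[0]-w/2),int(ctr[1]-w/2)
    return cv2.resize(im[y:y+w,x:x+w],None,fx=k,fy=k,interpolation=cv2.INTER_CUBIC),(x,y)
E
python3 - <<'E'
from h import *
print('loose',tri((250.1,236.7),(260.7,198.5)),'tight',tri((316.6,242.4),(269.3,244.6)),'board',tri((282,231.2),(272.5,228.9)))
out=[]
for c in('top','side'):
    im=viewer.camera(c)
    m=viewer.masks_of('board',c)[0]; f=viewer.masks_of('fence',c)[0]
    for n,mm in(('board',m),('fence',f)):
        ct=max(cv2.findContours(mm['mask'].astype(np.uint8),0,2)[0],key=cv2.contourArea)
        print(c,n,m['conf'],np.round(cv2.boxPoints(cv2.minAreaRect(ct)),1).tolist())
    for ctr in([(250,237),(317,241)] if c=='top' else [(257,196),(268,242)]):
        o,xy=crop(c,im[:,:,::-1],ctr,48,8); print(c,xy); out.append(cv2.resize(o,(300,300)) if 0 else o)
g=np.vstack([np.hstack(out[:2]),np.hstack(out[2:])])
cv2.imwrite('pics/crop1.png',cv2.resize(g,(600,600)))
E
```

```text
loose [505.4085214  169.11554269  34.57827036] tight [493.34822441  -3.70120999  34.04745439] board [522.32129238  85.99109423  -4.0430259 ]
top board 0.94 [[217.0, 184.0], [345.0, 184.0], [345.0, 273.0], [217.0, 273.0]]
top fence 0.94 [[222.3000030517578, 255.8000030517578], [223.0, 214.39999389648438], [341.20001220703125, 216.39999389648438], [340.5, 257.79998779296875]]
top (226, 213)
top (293, 217)
side board 0.72 [[218.8000030517578, 176.89999389648438], [314.8999938964844, 162.60000610351562], [331.1000061035156, 270.8999938964844], [234.89999389648438, 285.20001220703125]]
side fence 0.72 [[290.0, 360.8999938964844], [296.29998779296875, 297.6000061035156], [339.3999938964844, 301.8999938964844], [333.1000061035156, 365.20001220703125]]
side (233, 172)
side (244, 218)
```

View pics/crop1.png

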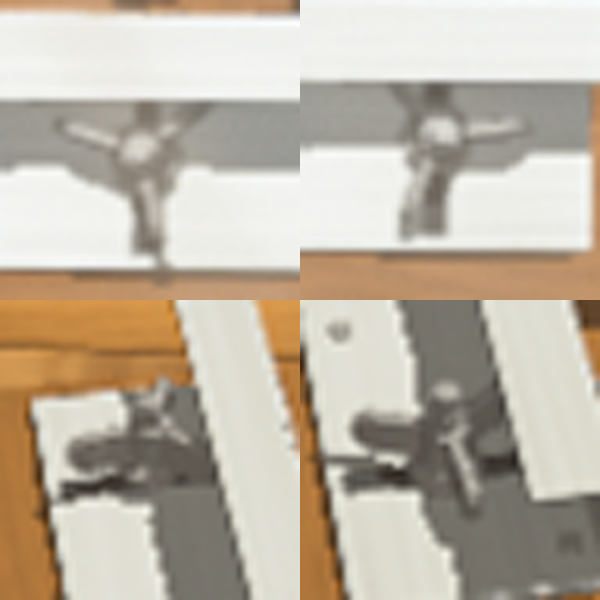

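```bash
cat > fit.py <<'E'
from h import *
obs=[('top',(-76,-150,28),(339.0,256.3)),('top',(-10,85,78),(None,228.6)),('top',(-10,-85,78),(None,229.4)),('top',(-76,85,28),(None,255.5)),
('top',(-30,85,72),(248,236.3)),('top',(-30,-85,72),(315,238.2)),('side',(-30,85,72),(258.2,185.7)),('side',(-30,-85,72),(266.8,232)),('side',(-76,150,28),(237.4,187.6))]
def res(q,full=False):
    r=[]
    for c,v,uv in obs:
        p=proj(c,b2w(q[:2],q[2],v))[0]
        if c=='side': p=p+q[3:5]
        r+=[p[i]-uv[i] for i in(0,1) if uv[i] is not None]
    return np.r_[r,0.7*q[3:5]]
s=least_squares(res,[535,85,0,0,0],x_scale=[100,100,.1,1,1]); O=s.x[:2];YAW=s.x[2];OFF={'top':np.zeros(2),'side':s.x[3:5]}
def nut(th,q,y=85):
    z0=28+(6-q)*1.91; ax=b2w(O,YAW,(-30,y,z0))[0]; W=[]
    for k in range(3):
        a=th+k*2*np.pi/3; e=np.array([np.cos(a),np.sin(a),0]); n=np.array([-e[1],e[0],0])
        W.append([ax+e*r+n*t+[0,0,h] for h in(6,26) for r,t in((8,-3),(38,-3),(38,3),(8,3))])
    return ax,np.array(W)
E
python3 - <<'E'
from fit import *
print(np.round(s.x,3),np.round(s.fun,1))
# wing angles from tip clicks (top view), tips at top
uv=lambda a,b,x0,y0:np.array([x0+(a+.5)/6.25-.5,y0+(b+.5)/6.25-.5])
for n,y,z,tips in(('loose',85,28+26+9,[uv(62,125,226,213),uv(150,250,226,213),uv(205,105,226,213)]),('tight',-85,54,[uv(222,127,293,217),uv(108,235,293,217),uv(95,85,293,217)])):
    ax=b2w(O,YAW,(-30,y,0))[0]
    for t in tips:
        d=plane('top',t,z)-ax[:2]; print(n,ax.round(1),np.round(d,1),'r',np.hypot(*d).round(1),'deg',np.degrees(np.arctan2(d[1],d[0])).round(1))
E
```

```text
[ 5.27392e+02  8.72940e+01 -2.40000e-02  4.91000e-01 -1.37000e-01] [-0.1  0.6 -0.3  0.1 -0.1 -0.2  0.2  0.3 -0.6 -1.2  1.4  0.4 -0.6  0.5
 -0.8  0.3 -0.1]
loose [499.5 173.    0. ] [10.8 31.8] r 33.6 deg 71.3
loose [499.5 173.    0. ] [-40.2  -3.9] r 40.4 deg -174.5
loose [499.5 173.    0. ] [ 18.5 -26.3] r 32.2 deg -54.9
tight [495.3   3.1   0. ] [  2.8 -34. ] r 34.1 deg -85.3
tight [495.3   3.1   0. ] [-40.9  13.2] r 43.0 deg 162.1
tight [495.3   3.1   0. ] [20.4 17.7] r 27.0 deg 40.9
```

```bash
cat > sim.py <<'E'
from fit import *
def rect(c,ang,hx,hy):
    return cv2.RotatedRect if 0 else (tuple(map(float,c)),(2.*hx,2.*hy),float(np.degrees(ang)))
def hit(r1,r2): return cv2.rotatedRectangleIntersection(r1,r2)[0]!=0
def wing(a): return rect((23.5*np.cos(a),23.5*np.sin(a)),a,14.5,3)
def run(path,a0,hx=11,hy=14.5,rot=0):
    a=np.radians(a0); path=np.array(path,float)
    for p,q in zip(path[:-1],path[1:]):
        for t in np.linspace(0,1,40):
            f=rect(p+(q-p)*t,rot,hx,hy)
            while hit(f,wing(a)): a-=np.radians(.25)
            for k in(1,2):
                if hit(f,wing(a+k*2*np.pi/3)): return print('HIT other',k,p+(q-p)*t,np.degrees(a))
            if hit(f,rect((0,0),0,8.5,8.5)): return print('HUB',p+(q-p)*t)
        print(q,'a',np.degrees(a).round(0))
if __name__=='__main__':
    for h in((11,14.5),(13,17),(11,11)):
        print(h); run([(-27,-28),(-30,-10),(-31,5),(-27,20),(-18,35),(-8,44),(0,46)],187,*h)
    out=[]
    for c,ctr in(('top',(250,237)),('side',(257,193)),('top',(317,241)),('side',(268,239))):
        im=viewer.camera(c)[:,:,::-1].copy(); o,(x,y)=crop(c,im,ctr,48,6)
        yb=85 if ctr[0] in(250,257) else -85
        ax,W=nut(np.radians(67 if yb>0 else 38),1.28 if yb>0 else 5.98,yb)
        for w in W:
            p=(proj(c,w)-OFF[c]-[x,y]+.5)*6
            cv2.polylines(o,[p[4:].astype(int)],True,(0,0,255),1); cv2.polylines(o,[p[:4].astype(int)],True,(0,200,0),1)
        out.append(o)
    cv2.imwrite('pics/ov.png',np.vstack([np.hstack(out[:2]),np.hstack(out[2:])]))
E
python3 sim.py
```

```text
(11, 14.5)
[-30. -10.] a 158.0
[-31.   5.] a 129.0
[-27.  20.] a 110.0
[-18.  35.] a 96.0
[-8. 44.] a 78.0
[ 0. 46.] a 65.0
(13, 17)
[-30. -10.] a 148.0
[-31.   5.] a 123.0
[-27.  20.] a 107.0
[-18.  35.] a 93.0
[-8. 44.] a 73.0
[ 0. 46.] a 60.0
(11, 11)
[-30. -10.] a 168.0
[-31.   5.] a 134.0
[-27.  20.] a 112.0
[-18.  35.] a 96.0
[-8. 44.] a 79.0
[ 0. 46.] a 68.0
```

View pics/ov.png

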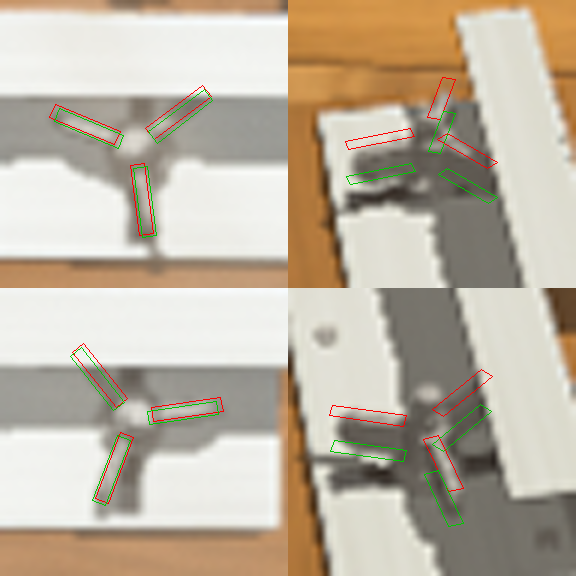

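```bash
python3 -m pendant '{"dp":[[0,0,0.02],[0,0.04,0],[0,0.04,0],[0,0.04,0],[0.01,0.04,0],[0.01,0.04,0],[0.01,0.04,0],[0.01,0.04,0],[0.01,0.04,0],[0.01,0.04,0],[0.01,0.04,0],[0.01,0.04,0],[0.01,0.04,0],[0.01,0.04,0],[0.02,0.04,0],[0.02,0.04,0],[0.02,0.04,0],[0.02,0.03,0]],"dr":[[0,0,0],[0,0,0],[0,0,0],[0,0,0],[0,0,-0.1],[0,0,-0.1],[0,0,-0.1],[0,0,-0.085],[0,0,0],[0,0,0],[0,0,0],[0,0,0],[0,0,0],[0,0,0],[0,0,0],[0,0,0],[0,0,0],[0,0,0]]}' -1
```

```text
time: 2.8
tool_pos: [405.7, 56.7, 269.0]
orientation: [3.141, -0.002, -0.022]
ft_force: [0.1, -0.4, -0.4]
opening: 0.001
gripper_force: 0.0
```

The overlay matches in both views: the wings are at 67, 187 and 307°, and the turn is about 1.3 rad. I'll move above the approach point and check the fingertips.

```bash
python3 -m pendant '{"dp":[[0.033,0.04,0],[0.033,0.04,0],[0,0.009,-0.03],[0,0,-0.04],[0,0,-0.04],[0,0,-0.029],[0,0,0]],"dr":[[0,0,0],[0,0,0],[0,0,0],[0,0,0],[0,0,0],[0,0,0],[0,0,0]]}' -1
python3 - <<'E'
from fit import *
out=[]
x,y,z=telemetry.state()['tool_pos']
for c,ctr in(('top',(255,225)),('side',(245,180))):
    im=viewer.camera(c)[:,:,::-1].copy(); o,(u,v)=crop(c,im,ctr,80,5)
    for dz in(-17,):
        p=(proj(c,[[x+a,y+b,z+dz] for a,b in((-11,-14.5),(11,-14.5),(11,14.5),(-11,14.5))])-OFF[c]-[u,v]+.5)*5
        cv2.polylines(o,[p.astype(int)],True,(0,0,255),1)
    out.append(o)
cv2.imwrite('pics/tip.png',np.hstack(out))
E
```

```text
time: 3.38
tool_pos: [454.0, 125.3, 124.2]
orientation: [3.139, 0.011, -0.023]
ft_force: [-0.9, 0.2, 0.3]
opening: 0.002
gripper_force: 0.0
```

View pics/tip.png

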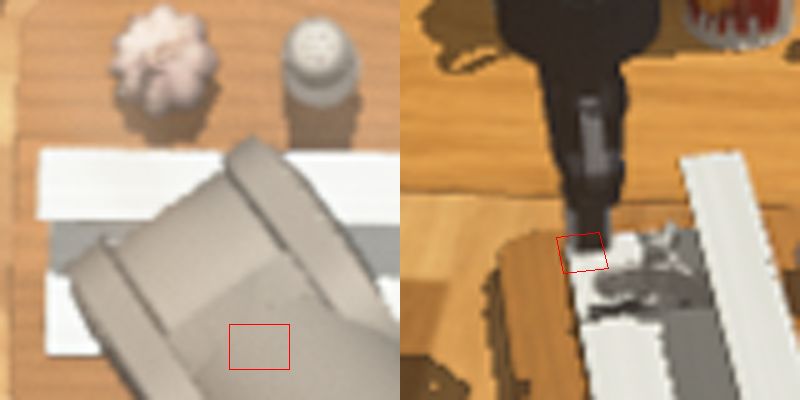

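```bash
python3 -m pendant '{"dp":[[0.009,0.01,0],[0.009,0.01,0],[0,0,0],[0,0,-0.015],[0,0,-0.015],[0,0,-0.01],[0,0,-0.01],[0,0,-0.01],[0,0,0],[0,0,0]],"dr":[[0,0,0],[0,0,0],[0,0,0],[0,0,0],[0,0,0],[0,0,0],[0,0,0],[0,0,0],[0,0,0],[0,0,0]]}' -1
```

```text
time: 4.32
tool_pos: [476.3, 146.9, 69.2]
orientation: [3.141, 0.001, -0.024]
ft_force: [-0.2, 0.6, 0.2]
opening: 0.001
gripper_force: 0.0
```

```bash
python3 -m pendant '{"dp":[[-0.004,0,-0.004],[0,0,-0.004],[0,0,0],[-0.001,0.006,0],[-0.001,0.006,0],[-0.001,0.006,0],[0,0.005,0],[0,0.005,0],[0,0.005,0],[0,0,0]],"dr":[[0,0,0],[0,0,0],[0,0,0],[0,0,0],[0,0,0],[0,0,0],[0,0,0],[0,0,0],[0,0,0],[0,0,0]]}' -1
python3 - <<'E'
from fit import *
x,y,z=telemetry.state()['tool_pos']; print(x-499.5,y-173,z)
E
```

```text
time: 5.15
tool_pos: [469.2, 182.0, 61.6]
orientation: [-3.14, -0.0, -0.022]
ft_force: [-0.7, -1.2, 0.1]
opening: 0.003
gripper_force: 0.5
-30.320919376520123 9.044572979639753 61.58511206184489
```

```bash
python3 -m pendant '{"dp":[[0.002,0.006,0],[0.002,0.006,0],[0.003,0.005,0],[0.003,0.005,0],[0.003,0.004,0],[0.005,0.004,0],[0.005,0.004,0],[0.004,0.002,0],[0.004,0.001,0],[0,0,0]],"dr":[[0,0,0],[0,0,0],[0,0,0],[0,0,0],[0,0,0],[0,0,0],[0,0,0],[0,0,0],[0,0,0],[0,0,0]]}' -1
python3 - <<'E'
from fit import *
x,y,z=telemetry.state()['tool_pos']; print(x-499.5,y-173,z)
c='side'; im=viewer.camera(c)[:,:,::-1].copy(); o,(u,v)=crop(c,im,(257,190),60,8); 
cv2.imwrite('pics/s1.png',o)
E
```

```text
time: 5.98
tool_pos: [501.7, 217.7, 61.5]
orientation: [-3.14, -0.001, -0.024]
ft_force: [-0.7, 1.0, 0.1]
opening: -0.002
gripper_force: 0.3
2.1697840496586878 44.699349177792044 61.51653707166383
```

View pics/s1.png

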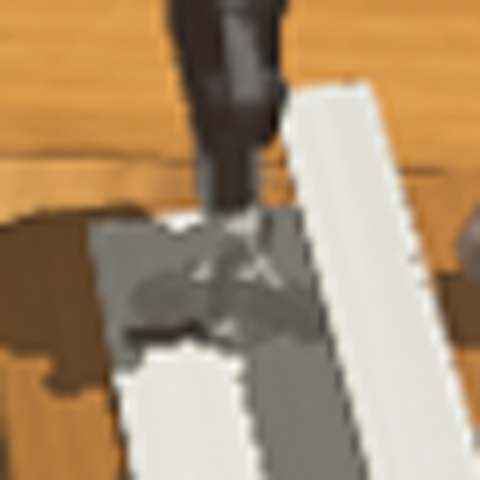

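```bash
python3 -m pendant '{"dp":[[-0.006,0.002,0],[0,0,0.015],[0,0,0.02],[0,0,0.015],[0,0,0],[-0.004,-0.015,0],[-0.004,-0.015,0],[-0.004,-0.015,0],[-0.004,-0.015,0],[-0.004,-0.015,0],[-0.004,-0.006,0],[0,0,0],[0,0,0]],"dr":[[0,0,0],[0,0,0],[0,0,0],[0,0,0],[0,0,0],[0,0,0],[0,0,0],[0,0,0],[0,0,0],[0,0,0],[0,0,0],[0,0,0],[0,0,0]]}' -1
python3 - <<'E'
from fit import *
x,y,z=telemetry.state()['tool_pos']; print(x-499.5,y-173,z)
c='side'; im=viewer.camera(c)[:,:,::-1].copy(); o,(u,v)=crop(c,im,(257,193),48,8)
o2=o.copy(); ax,W=nut(np.radians(67),3.37)
for w in W:
    p=(proj(c,w)-OFF[c]-[u,v]+.5)*8
    cv2.polylines(o2,[p[4:].astype(int)],True,(0,0,255),1); cv2.polylines(o2,[p[:4].astype(int)],True,(0,200,0),1)
cv2.imwrite('pics/s2.png',np.hstack([o,o2]))
E
```

```text
time: 7.12
tool_pos: [470.2, 138.2, 111.2]
orientation: [-3.141, -0.0, -0.024]
ft_force: [-0.4, 1.2, -0.5]
opening: -0.005
gripper_force: 0.0
-29.25157100303835 -34.78467376548775 111.18929514741329
```

View pics/s2.png

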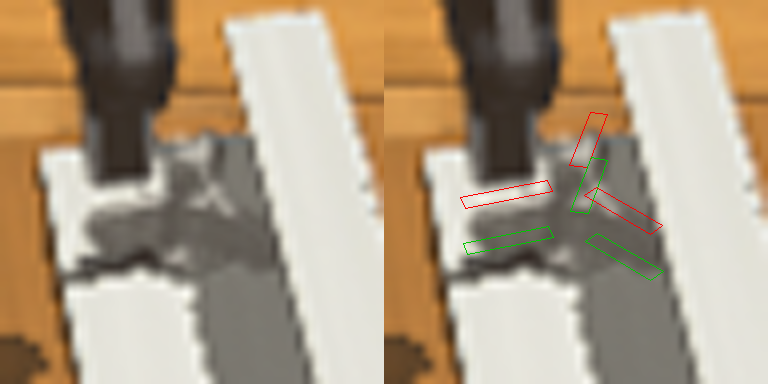

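```bash
python3 -m pendant '{"dp":[[0.001,0.002,-0.015],[0.001,0.001,-0.015],[0,0,-0.012],[0,0,-0.01],[0,0,0],[0,0.006,0],[-0.001,0.006,0],[-0.001,0.006,0],[-0.001,0.006,0],[0,0.006,0],[0,0.006,0],[0,0.005,0],[0,0,0]],"dr":[[0,0,0],[0,0,0],[0,0,0],[0,0,0],[0,0,0],[0,0,0],[0,0,0],[0,0,0],[0,0,0],[0,0,0],[0,0,0],[0,0,0],[0,0,0]]}' -1
python3 -m pendant '{"dp":[[0.002,0.006,0],[0.002,0.006,0],[0.003,0.005,0],[0.003,0.005,0],[0.003,0.004,0],[0.005,0.004,0],[0.005,0.004,0],[0.004,0.002,0],[0.004,0.001,0],[0,0,0]],"dr":[[0,0,0],[0,0,0],[0,0,0],[0,0,0],[0,0,0],[0,0,0],[0,0,0],[0,0,0],[0,0,0],[0,0,0]]}' -1
python3 - <<'E'
from fit import *
x,y,z=telemetry.state()['tool_pos']; print(x-499.5,y-173,z)
E
```

```text
time: 8.25
tool_pos: [469.1, 184.2, 59.6]
orientation: [-3.14, -0.0, -0.022]
ft_force: [-1.0, -1.3, -0.5]
opening: -0.003
gripper_force: 0.4
time: 9.08
tool_pos: [488.5, 215.2, 56.8]
orientation: [3.127, 0.025, -0.025]
ft_force: [-24.4, -7.7, 14.4]
opening: -0.002
gripper_force: 12.0
-10.981286154385032 42.226354725288076 56.775579215968904
```

```bash
python3 -m pendant '{"dp":[[-0.006,-0.002,0],[-0.006,0,0],[-0.006,0,0],[0,0,0.015],[0,0,0.02],[0,0,0.02],[-0.03,0,0.02],[-0.04,-0.03,0],[-0.04,-0.04,0],[-0.02,-0.04,0],[0,-0.04,0],[0,-0.04,0],[0,-0.04,0],[0,-0.04,0],[0,0,0],[0,0,0]],"dr":[[0,0,0],[0,0,0],[0,0,0],[0,0,0],[0,0,0],[0,0,0],[0,0,0],[0,0,0],[0,0,0],[0,0,0],[0,0,0],[0,0,0],[0,0,0],[0,0,0],[0,0,0],[0,0,0]]}' -1
python3 - <<'E'
from fit import *
out=[]
for c,ctr in(('top',(250,237)),('side',(257,193))):
    im=viewer.camera(c)[:,:,::-1].copy(); o,(u,v)=crop(c,im,ctr,48,8); out.append(o)
cv2.imwrite('pics/s3.png',np.hstack(out))
E
```

```text
time: 10.42
tool_pos: [372.6, -36.5, 135.1]
orientation: [3.141, -0.004, -0.029]
ft_force: [1.1, 0.1, 1.4]
opening: -0.002
gripper_force: 0.0
```

View pics/s3.png

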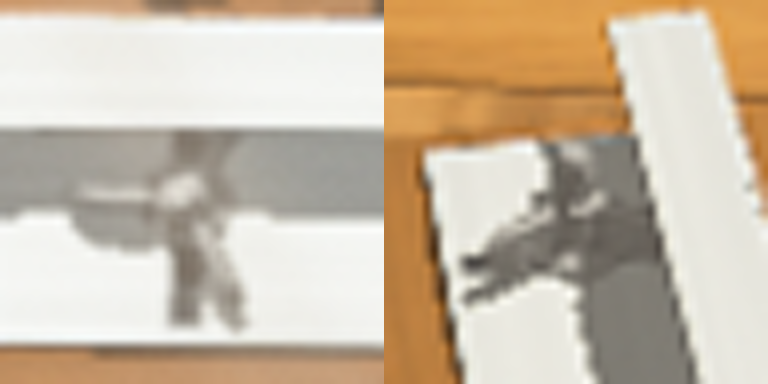

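```bash
python3 -m pendant '{"dp":[[0.01,0.02,0],[0.013,0.02,0],[0.013,0.02,0],[0.013,0.02,0],[0.013,0.02,0],[0.013,0.02,0],[0.013,0.02,0],[0.013,0.022,0],[0,0,0],[0,0,-0.02],[0,0,-0.02],[0,0,-0.02],[0,0,-0.01],[0,0,-0.008],[0,0,0],[0,0,0]],"dr":[[0,0,0],[0,0,0],[0,0,0],[0,0,0],[0,0,0],[0,0,0],[0,0,0],[0,0,0],[0,0,0],[0,0,0],[0,0,0],[0,0,0],[0,0,0],[0,0,0],[0,0,0],[0,0,0]]}' -1
python3 -m pendant '{"dp":[[0,0.004,0],[0,0.004,0],[0,0.004,0],[0,0,0]],"dr":[[0,0,0],[0,0,0],[0,0,0],[0,0,0]]}' -1
```

```text
time: 11.85
tool_pos: [472.2, 127.9, 56.7]
orientation: [-3.141, -0.0, -0.023]
ft_force: [0.3, 0.2, 0.2]
opening: 0.002
gripper_force: 0.0
time: 12.18
tool_pos: [472.7, 139.0, 57.0]
orientation: [3.14, -0.001, -0.023]
ft_force: [1.1, -2.5, 1.3]
opening: 0.001
gripper_force: 1.1
```

```bash
for i in 1 ; do python3 -m pendant '{"dp":[[0,0.003,0],[0,0,0]],"dr":[[0,0,0],[0,0,0]]}' -1; python3 -m pendant '{"dp":[[0,0.003,0],[0,0,0]],"dr":[[0,0,0],[0,0,0]]}' -1;python3 -m pendant '{"dp":[[0,0.003,0],[0,0,0]],"dr":[[0,0,0],[0,0,0]]}' -1; done
```

```text
time: 12.35
tool_pos: [472.6, 139.6, 56.7]
orientation: [3.137, -0.0, -0.025]
ft_force: [0.8, -5.8, 4.4]
opening: 0.004
gripper_force: 3.5
time: 12.52
tool_pos: [472.5, 140.1, 56.6]
orientation: [3.133, 0.001, -0.026]
ft_force: [-0.3, -11.0, 7.5]
opening: 0.006
gripper_force: 5.8
time: 12.68
tool_pos: [472.4, 140.6, 56.5]
orientation: [3.129, 0.002, -0.028]
ft_force: [-0.3, -17.0, 9.1]
opening: 0.001
gripper_force: 8.1
```

The nut doesn't move under 17 N on this second wing. That is roughly ten times the friction torque, so it's on its stop. I'll back off, retreat and do a last check.

```bash
python3 -m pendant '{"dp":[[0,-0.01,0],[0,-0.008,0],[0,0,0.015],[0,0,0.02],[0,0,0.02],[0,0,0.02],[-0.03,-0.01,0],[-0.03,-0.03,0],[-0.02,-0.04,0.02],[-0.02,-0.04,0.02],[0,-0.04,0],[0,-0.04,0],[0,0,0],[0,0,0]],"dr":[[0,0,0],[0,0,0],[0,0,0],[0,0,0],[0,0,0],[0,0,0],[0,0,0],[0,0,0],[0,0,0],[0,0,0],[0,0,0],[0,0,0],[0,0,0],[0,0,0]]}' -1
python3 - <<'E'
from fit import *
rows=[]
for q in(6,3.9):
  out=[]
  for c,ctr in(('top',(250,237)),('side',(257,193)),('side',(268,239))):
    im=viewer.camera(c)[:,:,::-1].copy(); o,(u,v)=crop(c,im,ctr,42,6)
    y=-85 if ctr[0]==268 else 85
    ax,W=nut(np.radians(38 if y<0 else 86),6 if y<0 else q,y)
    for w in W:
        p=(proj(c,w)-OFF[c]-[u,v]+.5)*6
        cv2.polylines(o,[p[4:].astype(int)],True,(0,0,255),1); cv2.polylines(o,[p[:4].astype(int)],True,(0,200,0),1)
    out.append(o)
  rows.append(np.hstack(out))
cv2.imwrite('pics/fin.png',np.vstack(rows))
E
```

```text
time: 13.85
tool_pos: [378.4, -58.5, 165.4]
orientation: [-3.141, -0.001, -0.029]
ft_force: [0.5, 1.6, -0.4]
opening: 0.002
gripper_force: 0.0
```

View pics/fin.png

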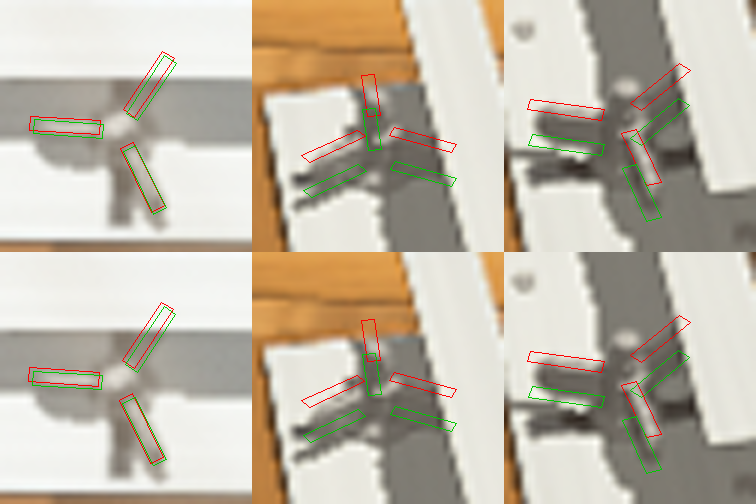

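The wings match the seated overlay at about 86, 206 and 326°, and the tight nut still lies on its own overlay, so I'm handing in.

```bash
python3 -c "
from plant import manip; print(manip.job_done())"
```

```text
the job is handed in; nothing more can be done
None
```

I tightened the loose left-hand nut with two fingertip strokes until it stopped hard: a push of about 17 N on another wing no longer turned it. The tight nut looks unmoved in the last picture, the arm was clear of everything, and the job was handed in at about 14 s; no verdict was returned.

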